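Point out the broken picture panel and the blank to remake it from

TASK

Show the trainee which picture has to be made again: point at the broken-off corner of the damaged panel, then at the middle of the top board on the stack of plain blanks that has that panel's size. Each time stay about two seconds with the fingertips one or two fingers' width above the spot, and touch nothing at all. Travel well above everything in between, so that you do not seem to point at another panel or blank, and finish still pointing at the blank.

Things in the scene. Friction and masses are not known exactly. Their poses are not given: they have to be found in the camera images.
- broken_corner (a point): The broken-off corner of a printed picture panel. The panel is a 130 x 95 mm board, 15 mm thick, lying face up on the bench at any yaw; one corner is snapped off along a ragged slanting break about 55 mm long (42 mm missing along the long edge, 36 mm along the short one). This point is the middle of the break line, on the panel's top face, 15 mm above the bench; the panel's centre lies 53 mm away.
- whole_panel (a point): A sound printed picture panel of the same size, 130 x 95 x 15 mm, all four corners present, lying face up. Point: centre of its top face, 15 mm above the bench.
- small_panel (a point): A smaller sound printed picture panel, 100 x 72 x 15 mm, all four corners present, lying face up. Point: centre of its top face, 15 mm above the bench.
- middle_blank (a point): The top board of a stack of four plain unprinted boards, each 130 x 95 x 15 mm: the same size as the broken panel. Point: centre of the top board's upper face, 60 mm above the bench. The top board lies loose; x runs along its long side.
- small_blank (a point): The top board of a stack of five plain unprinted boards, each 100 x 72 x 15 mm. Point: centre of the top board's upper face, 75 mm above the bench. The top board lies loose.
- large_blank (a point): The top board of a stack of four plain unprinted boards, each 165 x 120 x 15 mm. Point: centre of the top board's upper face, 60 mm above the bench. The top board lies loose.
- glue_brush: Flat glue brush lying between two panels, 160 mm long, 42 mm wide, 20 mm high; origin at the centre of its underside, x along it towards the bristles.
- chisel: Wood chisel lying between two panels, 210 mm long, 26 mm high; origin at the centre of its underside, x along it towards the blade.
- wax_tin: Round flat tin, 67 mm across, 30 mm high, among the stacks of boards; origin at the centre of its underside.
- cork_block: Cork sanding block, 90 x 55 x 28 mm, among the stacks of boards; origin at the centre of its underside.
- glue_bottle: Standing glue bottle, 58 mm across, 165 mm high, on the right; origin at the centre of its underside.
- brush_cup: Plastic cup of brushes, 72 mm across, about 165 mm high with the brushes, far right; origin at the centre of its underside.
Not all that is in view belongs to the job. Leave any turquoise look-alike of the part that bears middle_blank alone.

How it is judged:
By the outcome, as a careful person would: the job done as asked, in the order asked, and still so for the second after the job is handed in, with the robot touching nothing.
It also fails if it takes over 48 s, if anything falls off the work surface, if the arm or the gripper's body presses on something with over 40 N, if the wrist force passes 120 N, or if a joint passes its speed limit or range.

ROBOT

A 6-joint arm with a two-finger parallel gripper is mounted at the origin on the work surface. World frame = base frame: x ahead of the robot, y to its left, z up, the work surface at z = 0. Lengths are in mm, angles in rad, forces in N, time in s.
With the tool pointing down it reaches from about 350 to 775 mm from the base axis. Payload 7.3 kg.
Tool frame: the origin (TCP) lies between the finger pads; the fingertips stand 25 mm ahead of it and the grasp point (between the pads) lies 6 mm ahead of it; z points along the fingers, y is the line along which they close (so a half turn about z gives the same grasp; the last joint's range is limited). The gripper opens to 92 mm and grips with 3 to 60 N. Pads are 19 mm wide; open, the fingers measure 130 mm over their backs; the gripper's body (75 mm by 190 mm) begins 47 mm behind the grasp point.
Start: joints at [1.191, 0.342, 1.524, -0, 1.275, -0.146], TCP at [121.613, 510.738, 251.741] pointing down, gripper open.
Joint ranges: [-2.53, 2.53], [-0.77, 2.02], [0.04, 2.7], [-1, 4.14], [0.28, 2.66], [-3.11, 3.11]. Speed limits (rad/s): [2.57, 2.57, 3.14, 3.14, 3.14, 3.14].

INTERFACE

Orientations are given as [roll, pitch, yaw] about the fixed x, y, z axes, in that order (R = Rz(yaw) Ry(pitch) Rx(roll)).
In Python, from plant import bot gives the robot as it stands.
- The arm moves only by the tool play_rows, never from a script. Its argument "commands" is a list of rows, each an object of numbers: "x", "y", "z": the shift along the tool's x, y, z in m; "twist": the turn about the tool's z in degrees. In form: [{"x": .., "y": .., "z": .., "twist": ..}, ...]. A call has exactly 8 rows; each row is the pose to reach, as a shift and turn from the pose commanded when the call began, along the tool's axes at that moment; what a row does not reach only later rows make up. A row lasts 1/10 s, in which the tool goes at most 50 mm and 8.59 degrees, less where a joint would pass 70% of its speed; a pose out of reach is approached as far as the arm can. A call with a gripper value outside its range is refused whole. "jaw" is the closure, from 0 (fully open) to 1 (shut), set as the call begins (left out, the last holds). The fingers move at their own pace and stop on an object; the grip force is fixed at half the most. Time passes only in rows, so rows that repeat a pose let the fingers close, or fill a call up. It gives the time, the measured TCP pose, the force, the opening and the grip force at its end, in the units of the state.
- bot.get_obs(): the state, without advancing time (a new reading comes with each control period).
- bot.capture(name): name is "scene" or "top" or "wrist"; returns a dict with "pixels" (384x512x3 uint8, red, green, blue), "fx", "fy", "cx", "cy" (pixels), "eye" and "rotation" of the camera in the world. Camera axes: x right, y down, z forward; pixel columns grow to the right and rows downward; lengths in mm; the calibration is good to about 2 mm. A picture is of the moment at which its call begins. There is no depth.
- bot.close_job(): hands the job in; it is judged then, once.
The state is a dict: "time": time; "joint_positions": joint angles; "dq": joint speeds; "tau": joint torques, N m; "tool_pos": TCP position; "tcp_rot": TCP orientation; "contact_force": force on the tool from outside, world axes, zero at the start; "moment": the same for the moment, N m; "grip_width": finger opening in mm; "finger_force": force on a finger pad.
Only numpy, scipy, OpenCV 4.12 (cv2) and the standard library are available. Lean on these libraries where they do the work, as an engineer would, in place of code of your own. Each camera call takes 0.05 s, during which the arm holds its last target. There are 200 camera calls.

## Working session

There is one attempt and no reset: what is moved stays moved. The work goes in short steps, Python scripts to look and compute and a tool call to move; the robot and the scene stay as the last step left them, time stands still between calls to the robot, and variables do not carry over. Pictures are saved under pics/ and viewed, at most 10 in all, crops included, and the job is handed in when it is done.

Besides the shell and the picture viewer there is one more tool, called after "Call:" as a command line: name --argument value ..., lists and objects as JSON in quotes. play_rows: Moves the arm, as the interface text tells. Its arguments: {"type":"object","properties":{"commands":{"type":"array"},"jaw":{"type":"number"}},"required":["commands"]}

```bash
mkdir -p pics
cat > h.py <<'E'
import numpy as np, cv2
from plant import bot
def cap(n,f):
    c=bot.capture(n); cv2.imwrite('pics/'+f,c['pixels'][:,:,::-1]); return c
def ray(c,u,v,z):
    d=np.array(c['rotation'])@np.array([(u-c['cx'])/c['fx'],(v-c['cy'])/c['fy'],1.]); e=np.array(c['eye'])
    return e+d*(z-e[2])/d[2]
E
python3 - <<'E'
from h import *
import pickle
for n in('top','scene'):
    c=cap(n,n+'.png'); pickle.dump(c,open(n+'.pkl','wb')); print(n,c['eye'],np.round(c['rotation'],3).tolist(),c['fx'],c['cx'],c['cy'])
print(bot.get_obs())
E
```

```text
top [ 183.0222277   -51.14679896 1398.61280884] [-2.937, 0.001, -1.518] 370.5322437362072 257.8199776433255 186.60129428437415
scene [1520.00968621 -430.95662421 1426.55790428] [-2.442, 0.01, 1.207] 464.01284978090547 253.82168973251152 190.62781791207183
{'time': 0.1, 'joint_positions': array([ 1.19097807e+00,  3.42652803e-01,  1.52490852e+00,  4.43898351e-05,
        1.27542038e+00, -1.45994812e-01]), 'dq': array([-1.53973827e-03,  3.23871372e-04, -2.83484258e-03,  6.46371860e-04,
        3.62772510e-05, -4.89907577e-04]), 'tau': array([ 2.76777711e-03, -4.32003665e+01, -2.44693476e+01,  7.19384383e-02,
        5.25365677e-02, -7.63111302e-06]), 'tool_pos': array([121.48245587, 510.41465652, 251.11909829]), 'tcp_rot': array([-3.14022455e+00, -2.44073220e-04,  2.90775609e+00]), 'contact_force': array([ 0.31064049, -0.05926543,  0.25170698]), 'moment': array([-0.02955325, -0.00403128, -0.00255612]), 'finger_force': 0.0, 'grip_width': 91.67757729702312}
```

View pics/top.png

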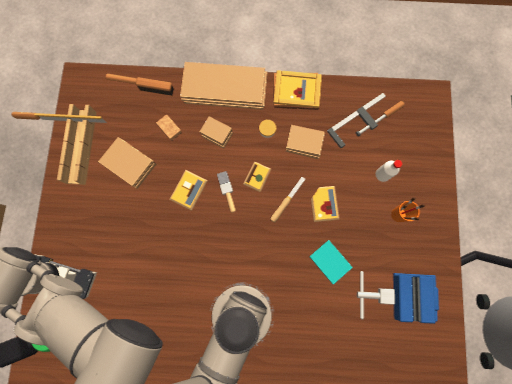

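View pics/scene.png

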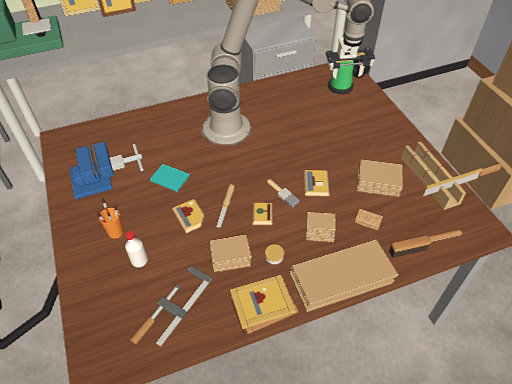

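The three printed panels are at top-view pixels (189,189), (257,177) and (325,203); the last one seems to have a corner missing. The plain stacks are at (127,162), which is large, (215,131), small, and (305,140), middle-sized. The turquoise board at (331,262) is the look-alike. I'll measure the sizes and confirm in one crop.

```bash
cat >> h.py <<'E'
from scipy.spatial.transform import Rotation as Ro
def ray(c,u,v,z):
    R=np.array(c['rotation']); R=Ro.from_euler('xyz',R).as_matrix() if R.size==3 else R
    d=R@np.array([(u-c['cx'])/c['fx'],(v-c['cy'])/c['fy'],1.]); e=np.array(c['eye'])
    return e+d*(z-e[2])/d[2]
E
python3 - <<'E'
from h import *
import pickle
c=pickle.load(open('top.pkl','rb')); im=c['pixels'][:,:,::-1].copy()
hsv=cv2.cvtColor(im,cv2.COLOR_BGR2HSV)
m=(hsv[...,2]>150).astype(np.uint8)*255
m[:60]=0
cs,_=cv2.findContours(m,cv2.RETR_EXTERNAL,cv2.CHAIN_APPROX_NONE)
for (u,v,z) in [(189,189,15),(257,177,15),(325,203,15),(127,162,60),(215,131,75),(305,140,60)]:
    for k in cs:
        if cv2.pointPolygonTest(k,(u,v),False)>=0:
            P=np.array([ray(c,a,b,z)[:2] for a,b in k[:,0]],np.float32); r=cv2.minAreaRect(P)
            print((u,v),np.round(r[0]),np.round(r[1]),round(r[2]),'area',cv2.contourArea(P), 'hsv',hsv[v,u])
a=cv2.resize(im[175:230,295:355],None,fx=6,fy=6,interpolation=cv2.INTER_CUBIC)
b=cv2.resize(im[115:170,275:335],None,fx=6,fy=6,interpolation=cv2.INTER_CUBIC)
cv2.imwrite('pics/crop1.png',np.hstack([a,b]))
E
```

```text
(189, 189) [447. 230.] [ 98. 131.] 67 area 11761.287734736456 hsv [ 17 175 160]
(257, 177) [513. -29.] [ 74. 100.] 67 area 6734.7723124792865 hsv [ 42  97 110]
(325, 203) [ 421. -288.] [130.  97.] 8 area 11010.689767811215 hsv [  3 196 152]
(127, 162) [534. 467.] [170. 124.] 58 area 19601.922695540357 hsv [ 16 128 229]
(215, 131) [670. 137.] [103.  71.] 65 area 6804.002760730218 hsv [ 16 132 228]
(305, 140) [ 654. -205.] [134.  96.] 81 area 11877.545792190824 hsv [ 16 130 229]
```

View pics/crop1.png

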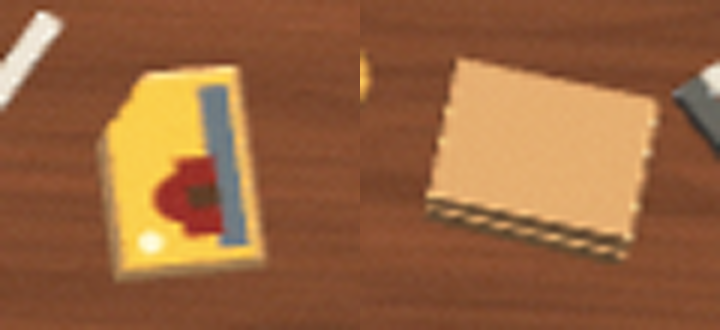

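The crop confirms both. The left panel (325,203) has its upper-left corner snapped off: the break runs from crop (150,75) to (103,140), with its middle at about pixel (315.6,192.1). The stack at (305,139) measures 134 x 96, so it is the 130 x 95 blank.

Run:
```python
from h import *
import pickle
c=pickle.load(open('top.pkl','rb')); s=pickle.load(open('scene.pkl','rb'))
print('break',ray(c,315.6,192.1,15),ray(c,319.6,187,15),ray(c,311.8,198,15))
print('blank',ray(c,305.3,139.3,60)); print('scene blank',ray(s,230,248,60),'scene bottle',ray(s,138,260,0),'bottle top',ray(c,398,164,165),'cup',ray(c,408,211,80))
o=bot.get_obs(); R=Ro.from_euler('xyz',o['tcp_rot']).as_matrix()
for w in [(480,150,340),(455,-258,340)]: print(w,np.round(R.T@(np.array(w)-o['tool_pos'])))
```

```text
break [ 460.33463097 -254.87345136   15.        ] [ 480.9382989  -269.68202805   15.        ] [ 436.80920247 -240.97692864   15.        ]
blank [ 653.0753208  -204.98128881   60.        ]
scene blank [ 654.07522232 -204.73912009   60.        ] scene bottle [ 544.73861259 -518.58450136    0.        ] bottle top [ 543.69517155 -513.93838598  165.        ] cup [ 395.70668283 -577.40103261   80.        ]
(480, 150, 340) [-432. -268.  -89.]
(455, -258, 340) [-502. -670.  -88.]
```

Call:
play_rows --commands '[{"x":0,"y":0,"z":-0.03,"twist":0},{"x":-0.01,"y":-0.006,"z":-0.06,"twist":0},{"x":-0.035,"y":-0.022,"z":-0.08,"twist":0},{"x":-0.065,"y":-0.04,"z":-0.088,"twist":0},{"x":-0.1,"y":-0.062,"z":-0.088,"twist":0},{"x":-0.135,"y":-0.084,"z":-0.088,"twist":0},{"x":-0.17,"y":-0.105,"z":-0.088,"twist":0},{"x":-0.205,"y":-0.127,"z":-0.088,"twist":0}]' --jaw 0.9

```text
time: 0.9
tool_pos: [292.4, 338.3, 339.5]
tcp_rot: [-3.141, -0.0, 2.908]
contact_force: [0.8, 0.4, 0.6]
grip_width: 32.6
finger_force: 0.0
```

Call:
play_rows --commands '[{"x":-0.03,"y":-0.019,"z":0,"twist":0},{"x":-0.06,"y":-0.037,"z":0,"twist":0},{"x":-0.09,"y":-0.056,"z":0,"twist":0},{"x":-0.12,"y":-0.075,"z":0,"twist":0},{"x":-0.15,"y":-0.095,"z":0,"twist":0},{"x":-0.18,"y":-0.115,"z":0,"twist":0},{"x":-0.205,"y":-0.138,"z":0,"twist":0},{"x":-0.225,"y":-0.165,"z":0,"twist":0}]'

```text
time: 1.7
tool_pos: [473.1, 125.8, 339.1]
tcp_rot: [-3.141, -0.001, 2.908]
contact_force: [0.1, -0.0, -0.5]
grip_width: 9.4
finger_force: 0.0
```

Call:
play_rows --commands '[{"x":-0.006,"y":-0.034,"z":0,"twist":0},{"x":-0.012,"y":-0.068,"z":0,"twist":0},{"x":-0.018,"y":-0.102,"z":0,"twist":0},{"x":-0.024,"y":-0.136,"z":0,"twist":0},{"x":-0.03,"y":-0.17,"z":0,"twist":0},{"x":-0.036,"y":-0.204,"z":0,"twist":0},{"x":-0.042,"y":-0.238,"z":0,"twist":0},{"x":-0.048,"y":-0.272,"z":0,"twist":0}]'

```text
time: 2.5
tool_pos: [455.5, -150.0, 339.4]
tcp_rot: [3.141, -0.001, 2.908]
contact_force: [0.7, 0.7, -0.4]
grip_width: 9.5
finger_force: 0.0
```

Call:
play_rows --commands '[{"x":-0.007,"y":-0.025,"z":0,"twist":0},{"x":-0.014,"y":-0.05,"z":0,"twist":0},{"x":-0.021,"y":-0.075,"z":0,"twist":0},{"x":-0.027,"y":-0.092,"z":0,"twist":0},{"x":-0.029,"y":-0.101,"z":0,"twist":0},{"x":-0.029,"y":-0.101,"z":0,"twist":0},{"x":-0.029,"y":-0.101,"z":0,"twist":0},{"x":-0.029,"y":-0.101,"z":0,"twist":0}]'

```text
time: 3.3
tool_pos: [460.8, -252.6, 339.8]
tcp_rot: [3.141, 0.0, 2.909]
contact_force: [-0.2, -0.0, 0.2]
grip_width: 9.2
finger_force: 0.0
```

Run:
```python
from h import *
import pickle
c=cap('wrist','w1.png'); pickle.dump(c,open('w1.pkl','wb')); print(c['eye'],c['rotation'],c['fx'],bot.get_obs()['tool_pos'])
```

```text
[ 391.06780381 -234.77540655  472.79455537] [2.87203239e+00 3.28780789e-04 1.33743877e+00] 332.02832666335996 [ 460.85911361 -252.69146453  339.90524399]
```

View pics/w1.png

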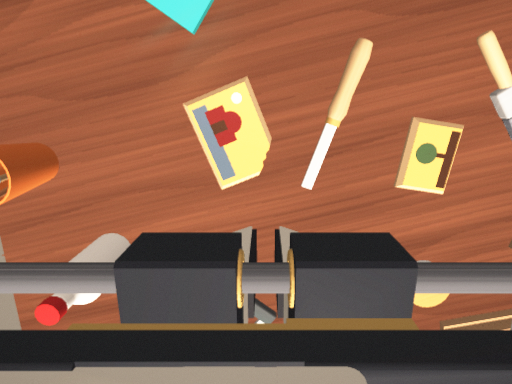

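The wrist view shows the broken panel at about (230,133). Its ragged break runs from (271,138) to (259,178) at the lower right. I'll fit the panel contour and cast its vertices.

Run:
```python
from h import *
import pickle
c=pickle.load(open('w1.pkl','rb')); im=c['pixels'][:,:,::-1].copy()
hsv=cv2.cvtColor(im,cv2.COLOR_BGR2HSV)
m=((hsv[...,0]>20)&(hsv[...,0]<36)&(hsv[...,1]>80)&(hsv[...,2]>150)).astype(np.uint8)*255
m[215:]=0;m[:,:170]=0;m[:,290:]=0
m=cv2.morphologyEx(m,cv2.MORPH_CLOSE,np.ones((5,5)))
cs,_=cv2.findContours(m,cv2.RETR_EXTERNAL,cv2.CHAIN_APPROX_NONE)
k=max(cs,key=cv2.contourArea); h=cv2.approxPolyDP(k,4,True)[:,0]
for p in h: print(p,np.round(ray(c,*p,15)[:2],1))
P=np.array([ray(c,*p,15)[:2] for p in k[:,0]],np.float32); r=cv2.minAreaRect(P); print(r)
B=cv2.boxPoints(r); L=max(B,key=lambda b:-cv2.pointPolygonTest(P.reshape(-1,1,2),(float(b[0]),float(b[1])),True))
i=[np.allclose(b,L) for b in B].index(True); n=[B[(i+1)%4],B[(i-1)%4]]; n.sort(key=lambda q:-np.linalg.norm(q-L))
u=[(q-L)/np.linalg.norm(q-L) for q in n]; print('missing corner',L,'break mid',L+21*u[0]+18*u[1])
```

```text
[244  82] [ 360.  -256.1]
[185 106] [ 371.2 -340.2]
[224 188] [ 492.2 -319.3]
[257 175] [ 484.6 -269.1]
[269 146] [ 448.9 -243.4]
((425.663818359375, -289.250732421875), (122.94359588623047, 86.82188415527344), 8.591846466064453)
missing corner [ 479.96042 -237.1434 ] break mid [ 461.88516 -258.07867]
```

Call:
play_rows --commands '[{"x":-0.002,"y":-0.002,"z":0.02,"twist":0},{"x":-0.002,"y":-0.002,"z":0.05,"twist":0},{"x":-0.002,"y":-0.002,"z":0.085,"twist":0},{"x":-0.002,"y":-0.002,"z":0.12,"twist":0},{"x":-0.002,"y":-0.002,"z":0.15,"twist":0},{"x":-0.002,"y":-0.002,"z":0.175,"twist":0},{"x":-0.002,"y":-0.002,"z":0.195,"twist":0},{"x":-0.002,"y":-0.002,"z":0.21,"twist":0}]'

```text
time: 4.15
tool_pos: [462.0, -255.0, 128.5]
tcp_rot: [3.141, -0.001, 2.909]
contact_force: [-0.9, 0.4, -0.4]
grip_width: 9.4
finger_force: 0.0
```

Call:
play_rows --commands '[{"x":0,"y":0,"z":0.015,"twist":0},{"x":0,"y":0,"z":0.03,"twist":0},{"x":0,"y":0,"z":0.043,"twist":0},{"x":0,"y":0,"z":0.053,"twist":0},{"x":0,"y":0,"z":0.06,"twist":0},{"x":0,"y":0,"z":0.064,"twist":0},{"x":0,"y":0,"z":0.065,"twist":0},{"x":0,"y":0,"z":0.065,"twist":0}]'

```text
time: 4.95
tool_pos: [462.4, -256.1, 64.9]
tcp_rot: [-3.141, 0.0, 2.908]
contact_force: [-0.3, 0.6, -0.4]
grip_width: 9.0
finger_force: 0.0
```

Run:
```python
from h import *
c=cap('scene','s2.png'); t=cap('top','t2.png')
w=cap('wrist','w2.png')
f=lambda i,a,b:cv2.resize(i['pixels'][a:a+70,b:b+90,::-1],(396,308),interpolation=cv2.INTER_CUBIC)
cv2.imwrite('pics/c2.png',np.hstack([f(c,170,145),f(t,165,280)])); print(bot.get_obs()['tool_pos'])
```

```text
[ 462.48154703 -256.20862667   65.14035495]
```

View pics/c2.png

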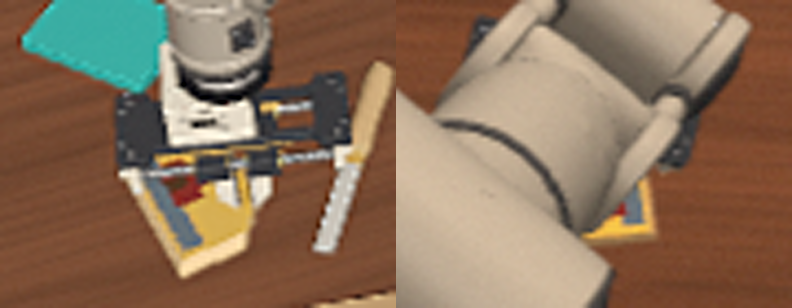

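View pics/w2.png

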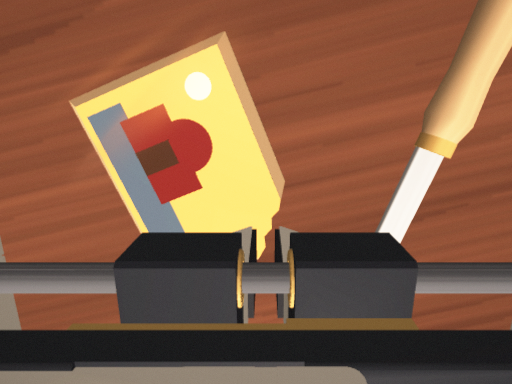

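The scene crop and wrist view show the fingertips right over the break, with nothing touched. I'll hold here, then lift.

Call:
play_rows --commands '[{"x":0,"y":0,"z":0,"twist":0},{"x":0,"y":0,"z":0,"twist":0},{"x":0,"y":0,"z":0,"twist":0},{"x":0,"y":0,"z":0,"twist":0},{"x":0,"y":0,"z":0,"twist":0},{"x":0,"y":0,"z":0,"twist":0},{"x":0,"y":0,"z":0,"twist":0},{"x":0,"y":0,"z":0,"twist":0}]'

```text
time: 5.9
tool_pos: [462.2, -256.0, 64.7]
tcp_rot: [3.142, -0.0, 2.908]
contact_force: [-0.7, 0.6, 0.2]
grip_width: 9.3
finger_force: 0.0
```

Call:
play_rows --commands '[{"x":0,"y":0,"z":0,"twist":0},{"x":0,"y":0,"z":0,"twist":0},{"x":0,"y":0,"z":0,"twist":0},{"x":0,"y":0,"z":0,"twist":0},{"x":0,"y":0,"z":0,"twist":0},{"x":0,"y":0,"z":0,"twist":0},{"x":0,"y":0,"z":0,"twist":0},{"x":0,"y":0,"z":0,"twist":0}]'

```text
time: 6.7
tool_pos: [462.2, -256.0, 64.7]
tcp_rot: [3.142, 0.0, 2.908]
contact_force: [-0.4, -0.2, 0.2]
grip_width: 9.0
finger_force: 0.0
```

Call:
play_rows --commands '[{"x":0,"y":0,"z":0,"twist":0},{"x":0,"y":0,"z":0,"twist":0},{"x":0,"y":0,"z":0,"twist":0},{"x":0,"y":0,"z":0,"twist":0},{"x":0,"y":0,"z":-0.015,"twist":0},{"x":0,"y":0,"z":-0.04,"twist":0},{"x":0,"y":0,"z":-0.075,"twist":0},{"x":0,"y":0,"z":-0.115,"twist":0}]'

```text
time: 7.5
tool_pos: [461.7, -255.6, 180.1]
tcp_rot: [3.141, -0.002, 2.908]
contact_force: [-0.1, 0.2, -0.6]
grip_width: 9.4
finger_force: 0.0
```

Call:
play_rows --commands '[{"x":0,"y":0,"z":-0.04,"twist":0},{"x":0,"y":0,"z":-0.08,"twist":0},{"x":0,"y":0,"z":-0.115,"twist":0},{"x":0,"y":0,"z":-0.14,"twist":0},{"x":0,"y":0,"z":-0.155,"twist":0},{"x":-0.01,"y":0.005,"z":-0.16,"twist":0},{"x":-0.03,"y":0.016,"z":-0.16,"twist":0},{"x":-0.055,"y":0.03,"z":-0.16,"twist":0}]'

```text
time: 8.3
tool_pos: [522.9, -239.8, 340.4]
tcp_rot: [-3.141, 0.001, 2.906]
contact_force: [0.3, -0.4, -0.5]
grip_width: 9.4
finger_force: 0.0
```

Call:
play_rows --commands '[{"x":-0.025,"y":0.013,"z":0,"twist":0},{"x":-0.05,"y":0.027,"z":0,"twist":0},{"x":-0.075,"y":0.041,"z":0,"twist":0},{"x":-0.095,"y":0.051,"z":0,"twist":0},{"x":-0.11,"y":0.059,"z":0,"twist":0},{"x":-0.118,"y":0.063,"z":0,"twist":0},{"x":-0.119,"y":0.064,"z":0,"twist":0},{"x":-0.119,"y":0.064,"z":0,"twist":0}]'

```text
time: 9.1
tool_pos: [653.2, -204.8, 339.3]
tcp_rot: [3.141, -0.001, 2.908]
contact_force: [-0.3, 0.2, 0.9]
grip_width: 9.3
finger_force: 0.0
```

Run:
```python
from h import *
import pickle
s=cap('scene','s3.png'); o=bot.get_obs(); print(o['tool_pos'],o['time'])
m=cv2.inRange(cv2.cvtColor(s['pixels'],cv2.COLOR_RGB2HSV),(12,60,200),(22,170,255))
s0=pickle.load(open('scene.pkl','rb')); m=cv2.inRange(cv2.cvtColor(s0['pixels'],cv2.COLOR_RGB2HSV),(12,60,190),(22,170,255))
n,l,st,ce=cv2.connectedComponentsWithStats(m[220:285,200:262])
for i in range(1,n):
    if st[i][4]>100: print(st[i],ce[i]+[200,220],ray(s0,*(ce[i]+[200,220]),60))
```

```text
[ 652.92814388 -204.99532197  339.62057567] 9.15
[  10   15   42   37 1119] [230.02680965 252.47453083] [ 671.4764373  -210.62345321   60.        ]
```

Run:
```python
from h import *
import pickle
w=cap('wrist','w3.png'); pickle.dump(w,open('w3.pkl','wb'))
```

```text
(no output)
```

View pics/w3.png

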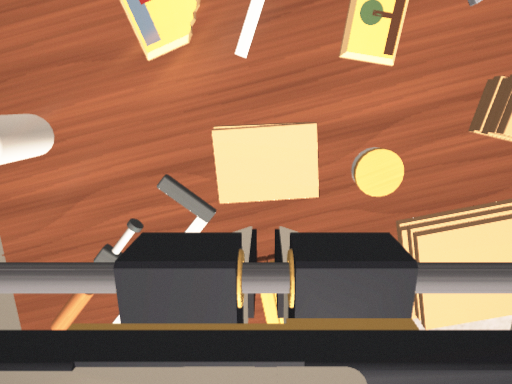

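The middle stack's top board has corners at about (213,127), (317,123), (320,198) and (219,203), with its centre near (267,163). The wax tin is at (378,172). I'll cast the centre as a check.

Run:
```python
from h import *
import pickle
w=pickle.load(open('w3.pkl','rb'))
q=[ray(w,*p,60)[:2] for p in [(213,127),(317,123),(320,198),(219,203)]]
print(np.round(q,1),np.mean(q,0),ray(w,267,163,60))
```

```text
[[ 596.7 -256.1]
 [ 621.5 -131.7]
 [ 715.7 -146.2]
 [ 691.9 -275.1]] [ 656.42651888 -202.26771381] [ 655.23880932 -202.26951284   60.        ]
```

Call:
play_rows --commands '[{"x":-0.001,"y":0.001,"z":0.02,"twist":0},{"x":-0.001,"y":0.002,"z":0.05,"twist":0},{"x":-0.001,"y":0.002,"z":0.08,"twist":0},{"x":-0.001,"y":0.002,"z":0.11,"twist":0},{"x":-0.001,"y":0.002,"z":0.135,"twist":0},{"x":-0.001,"y":0.002,"z":0.155,"twist":0},{"x":-0.001,"y":0.002,"z":0.17,"twist":0},{"x":-0.001,"y":0.002,"z":0.185,"twist":0}]'

```text
time: 10.0
tool_pos: [654.1, -203.5, 154.4]
tcp_rot: [-3.142, 0.0, 2.907]
contact_force: [0.1, 0.4, 0.0]
grip_width: 9.2
finger_force: 0.0
```

Call:
play_rows --commands '[{"x":0,"y":0,"z":0.013,"twist":0},{"x":0,"y":0,"z":0.025,"twist":0},{"x":0,"y":0,"z":0.034,"twist":0},{"x":0,"y":0,"z":0.04,"twist":0},{"x":0,"y":0,"z":0.044,"twist":0},{"x":0,"y":0,"z":0.045,"twist":0},{"x":0,"y":0,"z":0.045,"twist":0},{"x":0,"y":0,"z":0.045,"twist":0}]'

```text
time: 10.8
tool_pos: [655.0, -203.3, 110.2]
tcp_rot: [-3.141, 0.001, 2.908]
contact_force: [-0.8, -0.8, -0.1]
grip_width: 9.0
finger_force: 0.0
```

Call:
play_rows --commands '[{"x":0,"y":0,"z":0,"twist":0},{"x":0,"y":0,"z":0,"twist":0},{"x":0,"y":0,"z":0,"twist":0},{"x":0,"y":0,"z":0,"twist":0},{"x":0,"y":0,"z":0,"twist":0},{"x":0,"y":0,"z":0,"twist":0},{"x":0,"y":0,"z":0,"twist":0},{"x":0,"y":0,"z":0,"twist":0}]'

```text
time: 11.6
tool_pos: [654.7, -203.2, 109.7]
tcp_rot: [3.141, -0.0, 2.908]
contact_force: [0.1, 0.1, 0.2]
grip_width: 9.3
finger_force: 0.0
```

Call:
play_rows --commands '[{"x":0,"y":0,"z":0,"twist":0},{"x":0,"y":0,"z":0,"twist":0},{"x":0,"y":0,"z":0,"twist":0},{"x":0,"y":0,"z":0,"twist":0},{"x":0,"y":0,"z":0,"twist":0},{"x":0,"y":0,"z":0,"twist":0},{"x":0,"y":0,"z":0,"twist":0},{"x":0,"y":0,"z":0,"twist":0}]'

```text
time: 12.4
tool_pos: [654.7, -203.2, 109.7]
tcp_rot: [3.141, 0.0, 2.908]
contact_force: [-0.4, -0.6, -0.1]
grip_width: 9.1
finger_force: 0.0
```

Run:
```python
from h import *
s=cap('scene','s4.png'); o=bot.get_obs(); print(o['tool_pos'],o['time'],o['contact_force'])
cv2.imwrite('pics/c4.png',cv2.resize(s['pixels'][190:290,170:300,::-1],None,fx=5,fy=5,interpolation=cv2.INTER_CUBIC))
```

```text
[ 654.72494143 -203.19586634  109.69708917] 12.45 [-0.38137972 -0.25429789  0.61599017]
```

View pics/c4.png

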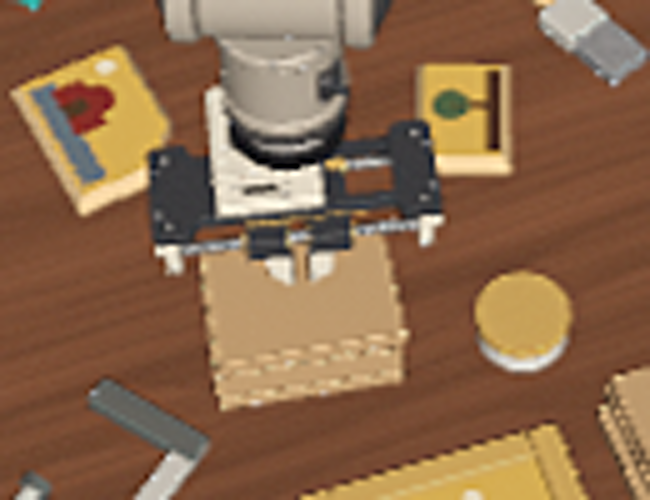

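The crop shows the fingertips hovering over the middle of the blank, about 25 mm clear. I'll hold for one more call, then hand in.

Call:
play_rows --commands '[{"x":0,"y":0,"z":0,"twist":0},{"x":0,"y":0,"z":0,"twist":0},{"x":0,"y":0,"z":0,"twist":0},{"x":0,"y":0,"z":0,"twist":0},{"x":0,"y":0,"z":0,"twist":0},{"x":0,"y":0,"z":0,"twist":0},{"x":0,"y":0,"z":0,"twist":0},{"x":0,"y":0,"z":0,"twist":0}]'

```text
time: 13.25
tool_pos: [654.7, -203.2, 109.7]
tcp_rot: [3.141, -0.0, 2.908]
contact_force: [-0.3, -0.7, -0.5]
grip_width: 9.0
finger_force: 0.0
```

```bash
python3 -c "
from plant import bot
print(bot.close_job())"
```

```text
the job is handed in; nothing more can be done
None
```

The arm pointed at the broken corner and then at the middle of the matching 130 x 95 mm blank, for just over two seconds each and about 25 mm above the spot; it touched nothing, and I handed the job in at about 13 s with the arm still pointing at the blank.

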